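# Start up the laser from its control strip

### The arm

A 6-joint arm with a two-finger parallel gripper is mounted at the origin on a cart in front of the work surface, level with it; the furniture and walls round the work are solid. World frame = base frame: x ahead of the robot, y to its left, z up, the work surface at z = 0. Lengths are in m, angles in rad, forces in N, time in s.
With the tool pointing down it reaches from about 0.25 to 0.775 m from the base axis. Payload 4 kg.
Tool frame: the origin (TCP) lies on the centre line of the jaws, within the pads' length; the fingertips stand 19 mm ahead of it and the grasp point (between the pads) is the TCP; z points along the fingers, y is the line along which they close (so a half turn about z gives the same grasp; the last joint's range is limited). The gripper opens to 85 mm and grips with 20 to 120 N. Pads are 22 mm wide; open, the fingers measure 114 mm over their backs; the gripper's body (76 mm by 85 mm) begins 54 mm behind the grasp point. The pads swing forward as they close: fully open they stand 13 mm farther back than shut.
Start: joints at [1.203, 0.087, 1.371, -0, 1.684, -0.103], TCP at [0.144, 0.531, 0.25] pointing down, gripper open.
Joint ranges: [-3.1, 3.1], [-0.76, 2.03], [0.27, 2.55], [-1.08, 4.22], [0.17, 2.65], [-2.57, 2.57]. Speed limits (rad/s): [2.79, 2.79, 3.14, 3.14, 3.14, 3.14].

### API

Orientations are given as [roll, pitch, yaw] about the fixed x, y, z axes, in that order (R = Rz(yaw) Ry(pitch) Rx(roll)).
In Python, from rig import arm gives the robot as it stands.
- The arm moves only by the tool play_rows, never from a script. Its argument "targets" is a list of rows, each an object with "jaw": the finger opening in m, from 0 to 0.0854; "linear": the shift along the tool's x, y, z in m, a list of three; "rotation": the turn, a rotation vector about the tool's x, y, z in rad, a list of three. In form: [{"jaw": jaw, "linear": [x, y, z], "rotation": [wx, wy, wz]}, ...]. A call has 1 to 8 rows; each row is the pose to reach, as a shift and turn from the pose commanded when the call began, along the tool's axes at that moment; what a row does not reach only later rows make up. A row lasts 1/12 s, in which the tool goes at most 41.7 mm and 7.16 degrees, less where a joint would pass 70% of its speed; a pose out of reach is approached as far as the arm can. A call with a gripper value outside its range is refused whole. The fingers move at their own pace and stop on an object; the grip force is fixed at half the most. Time passes only in rows, so rows that repeat a pose let the fingers close. It gives the time, the measured TCP pose, the force, the opening and the grip force at its end, in the units of the state.
- arm.sense(): the state, without advancing time (a new reading comes with each control period).
- arm.camera(name): name is "side" or "top"; returns the picture (384x512x3 uint8, red, green, blue); there is no depth.
- arm.camera_info(name): a dict with "camera_matrix" (3x3 intrinsics, pixels), "distortion" ([k1, k2, p1, p2, k3] as OpenCV has them; the pictures are not rectified), "position" and "orientation" of the camera in the world. Camera axes: x right, y down, z forward; pixel columns grow to the right and rows downward; lengths in m; the calibration is good to about 2 mm. A picture is of the moment at which its call begins. camera_info takes no time and is no camera call.
- arm.close_job(): hands the job in; it is judged then, once.
The state is a dict: "time": time; "joints": joint angles; "dq": joint speeds; "joint_efforts": joint torques, N m; "eef_pos": TCP position; "tool_rot": TCP orientation; "contact_force": force on the tool from outside, world axes, zero at the start; "moment": the same for the moment, N m; "gripper_width": finger opening in m; "grip_force": force on a finger pad.
Only numpy, scipy, OpenCV 4.12 (cv2) and the standard library are available. Lean on these libraries where they do the work, as an engineer would, in place of code of your own. Each camera call takes 0.05 s, during which the arm holds its last target. There are 200 camera calls.

### The job

Bring the laser up from the control strip in front of you, working with the fingertips only: first press down the raised end of the rocker so that it tips fully over and stays over, then press the small round button all the way in and let it spring back, and last push the square key fully down so that it stays down. Do not press the mushroom-headed stop, and neither pick up nor shift any of the things lying about.

Things in the scene. Friction and masses are not known exactly. Their poses are not given: they have to be found in the camera images.
- strip: Fixed aluminium mounting strip on the bench, 80 x 306 x 12 mm high; origin at the centre of its underside, x across it (away from the robot at yaw 0), y along it. Four grey square units stand on it in a row along y, at -108, -36, 36 and 108 mm; which unit has which place varies, as do the strip's place and yaw.
- rocker_unit: Fixed grey housing 60 x 60 x 36 mm high, standing on the strip (top face 48 mm above the bench), that carries the black V-shaped rocker. Origin at the centre of its underside; axes parallel to the strip's.
- rocker (a joint): Angle, rad, of a black V-shaped cap of two flat halves, each 22 mm long (unit's x) and 26 mm wide (y), meeting over the hinge (along y, above the unit's centre). 0, the start: the -x half is level, 50 mm above the unit's origin, and the +x half slopes up; 0.4: tipped fully over, +x half level, -x half raised. No spring: friction (about 2 N at its end) holds it where it is left.
- rocker_raised_end (a point): Middle of the outer top edge of the rocker's +x half, the end that stands up at the start (about 59 mm above the unit's origin, 20 mm to its +x); moves with the rocker, and at 0.4 rad is about 9 mm lower (50 mm above the unit's origin) and 22 mm from the middle.
- round_unit: Grey housing like the rocker's, same size, that carries the small round black button in a steel collar. Origin at the centre of its underside.
- round_button (a joint): How far the round button is pressed in, m: 0 out, 0.006 fully in. Spring: about 1.4 N to start, 4 N fully in; it comes back when let go.
- round_button_top (a point): Centre of the flat top of the round button: black cylinder 22 mm in diameter, top 12 mm above its housing (48 mm above the unit's origin) when out; pressed along -z, moves with it.
- key_unit: Grey housing like the rocker's, same size, that carries the square black key in a square steel collar. Origin at the centre of its underside.
- square_key (a joint): How far the square key is pushed down, m: 0 up (the start), 0.008 fully down. No spring: friction of about 4 N keeps it where it is left.
- square_key_top (a point): Centre of the flat top of the square key: black, 34 x 34 mm, top 16 mm above its housing (52 mm above the unit's origin) when up; pressed along -z, moves with it.
- stop_unit: Grey housing like the rocker's, same size, that carries the black mushroom-headed stop. Origin at the centre of its underside.
- stop_head (a joint): How far the mushroom head is pressed in, m: 0 out, 0.005 in; spring of 3.2 N to start. To be left alone.
- stop_head_top (a point): Top centre of the domed mushroom head, 40 mm in diameter, 25 mm above its housing (61 mm above the unit's origin).
- post_75: Loose bystander: steel optical post, diameter 13 mm, 75 mm tall, standing behind (+x of) the strip. Origin at its foot.
- marker: Loose bystander: white and black marker pen 17 x 135 x 16 mm lying behind the strip, along the strip's y. Origin under its middle.
- hex_key_5: Loose bystander: L-shaped hex key 33 x 88 x 5 mm lying in front of the strip. Origin under its middle.
- battery: Loose bystander: battery cell 15 x 50 x 15 mm lying in front of the strip. Origin under its middle.
- fork_clamp: Loose bystander: steel fork clamp 38 x 68 x 16 mm lying in front of the strip. Origin under its middle.

How it is judged:
By the outcome, as a careful person would: the job done as asked, in the order asked, and still so for the second after the job is handed in, with the robot touching nothing.
It also fails if it takes over 38 s, if anything falls off the work surface, if the arm or the gripper's body presses on something with over 40 N, if the wrist force passes 120 N, or if a joint passes its speed limit or range.

## Working session

There is one attempt and no reset: what is moved stays moved. The work goes in short steps, Python scripts to look and compute and a tool call to move; the robot and the scene stay as the last step left them, time stands still between calls to the robot, and variables do not carry over. Pictures are saved under pics/ and viewed, at most 10 in all, crops included, and the job is handed in when it is done.

Besides the shell and the picture viewer there is one more tool, called after "Emit:" as a command line: name --argument value ..., lists and objects as JSON in quotes. play_rows: Moves the arm, as the interface text tells. Its arguments: {"type":"object","properties":{"targets":{"type":"array"}},"required":["targets"]}

```bash
mkdir -p pics; ls; python3 - <<'E'
from rig import arm
import cv2
for n in("top","side"):
    cv2.imwrite(f"pics/{n}0.png",arm.camera(n)[:,:,::-1]); print(arm.camera_info(n))
s=arm.sense(); print({k:s[k] for k in("time","eef_pos","tool_rot","contact_force","gripper_width")})
E
```

```text
pics
{'camera_matrix': array([[495.83898382,   0.        , 257.59612382],
       [  0.        , 495.83898382, 195.13935635],
       [  0.        ,   0.        ,   1.        ]]), 'distortion': array([-0.00181266,  0.        ,  0.        ,  0.        ,  0.        ]), 'position': array([ 0.45157449, -0.08352118,  1.05482681]), 'orientation': array([-3.01946459, -0.01668551, -1.5890199 ])}
{'camera_matrix': array([[437.84718392,   0.        , 257.45964519],
       [  0.        , 437.84718392, 189.29869446],
       [  0.        ,   0.        ,   1.        ]]), 'distortion': array([0.04134188, 0.        , 0.        , 0.        , 0.        ]), 'position': array([0.43342483, 0.67670972, 0.40600291]), 'orientation': array([-1.96958965e+00,  2.73772591e-03, -2.94259074e+00])}
{'time': 0.1, 'eef_pos': array([0.14380497, 0.53042377, 0.24920624]), 'tool_rot': array([-3.13950099e+00, -2.18671852e-04,  2.87677062e+00]), 'contact_force': array([ 0.15553745, -0.37184143,  0.10467513]), 'gripper_width': 0.0852872556533421}
```

View pics/top0.png

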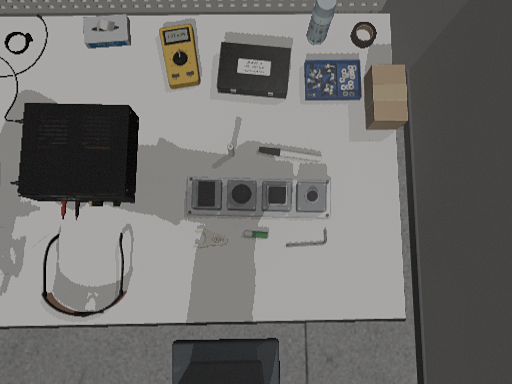

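View pics/side0.png

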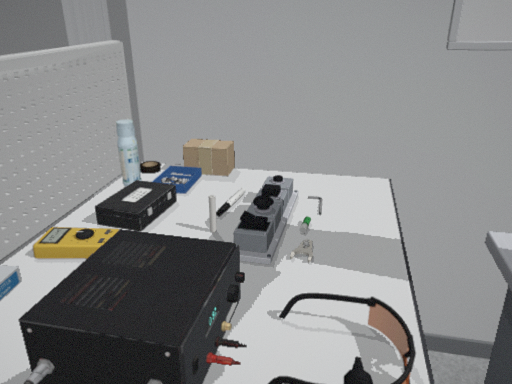

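The top view shows the strip at about (187..330, 178..216). From the left, the units look like a black square at (206,194), the mushroom stop at (241,194), a smaller black square at (277,195) and the round button at (312,196). I'll zoom in to tell the rocker from the key.

```bash
python3 - <<'E'
import cv2,numpy as np
a=cv2.imread("pics/top0.png")[170:222,180:336]; b=cv2.imread("pics/side0.png")[165:260,200:330]
a=cv2.resize(a,None,fx=5,fy=5,interpolation=cv2.INTER_CUBIC);b=cv2.resize(b,(445,325),interpolation=cv2.INTER_CUBIC)
b=cv2.copyMakeBorder(b,0,0,0,780-445,cv2.BORDER_CONSTANT)
c=np.vstack([a,b]); cv2.imwrite("pics/z.png",cv2.convertScaleAbs(c,alpha=1.6,beta=20))
E
```

```text
(no output)
```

View pics/z.png

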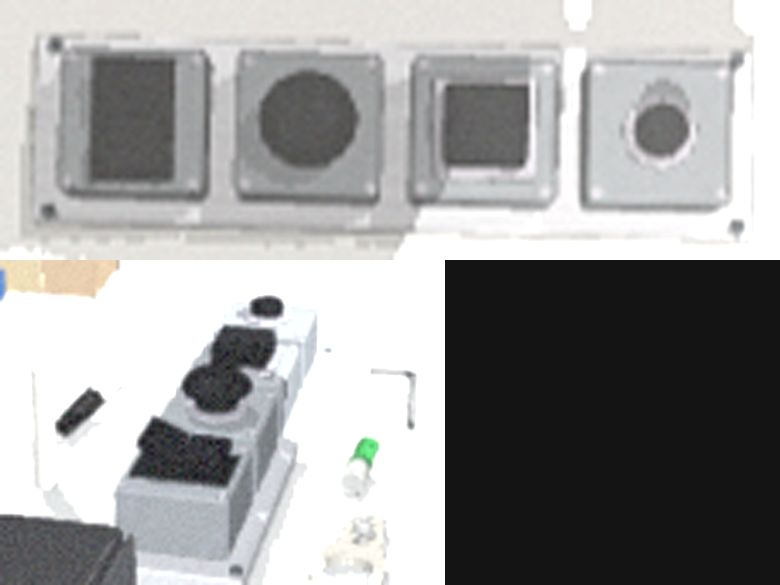

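From +y to −y the order is rocker, stop, key, round button. The side view shows the rocker's +x half raised. Next I'll localise the units by casting rays through the dark blobs.

```bash
cat > h.py <<'E'
import cv2,numpy as np
from scipy.spatial.transform import Rotation as R
from rig import arm
def ray(n,uv,z):
    i=arm.camera_info(n)
    p=cv2.undistortPoints(np.array(uv,float).reshape(-1,1,2),i["camera_matrix"],i["distortion"]).reshape(-1,2)
    d=np.c_[p,np.ones(len(p))]@R.from_euler("xyz",i["orientation"]).as_matrix().T
    o=i["position"]; t=(np.asarray(z)-o[2])/d[:,2]
    return o+t[:,None]*d
def blobs(im,box,th):
    x0,y0,x1,y1=box; g=cv2.cvtColor(im[y0:y1,x0:x1],cv2.COLOR_BGR2GRAY)
    n,l,s,c=cv2.connectedComponentsWithStats((g<th).astype(np.uint8))
    return [(c[i]+[x0,y0],s[i]) for i in range(1,n) if s[i][4]>25]
def rel(p):
    "world target (TCP) -> tool axes shift"
    s=arm.sense(); return R.from_euler("xyz",s["tool_rot"]).inv().apply(np.array(p)-s["eef_pos"])
E
python3 - <<'E'
from h import *
im=cv2.imread("pics/top0.png")
for th in(50,65,80): print(th,[(c.round(1).tolist(),s.tolist()) for c,s in blobs(im,(186,176,332,218),th)])
sd=cv2.imread("pics/side0.png")
for th in(30,45): print(th,[(c.round(1).tolist(),s.tolist()) for c,s in blobs(sd,(232,170,300,250),th)])
E
```

```text
50 [([206.0, 193.5], [12, 5, 17, 25, 393]), ([241.1, 193.5], [46, 9, 19, 18, 277]), ([273.0, 195.4], [83, 11, 16, 16, 105])]
65 [([205.9, 193.4], [11, 5, 18, 26, 425]), ([241.1, 193.5], [46, 8, 20, 20, 305]), ([276.6, 194.5], [82, 11, 18, 16, 271]), ([311.7, 195.5], [121, 15, 10, 10, 79])]
80 [([206.6, 195.0], [6, 4, 30, 30, 580]), ([262.8, 199.9], [76, 7, 6, 28, 38]), ([239.4, 194.8], [41, 8, 25, 23, 401]), ([276.4, 194.2], [82, 9, 18, 19, 304]), ([296.4, 195.1], [110, 8, 2, 27, 41]), ([265.7, 194.7], [79, 10, 2, 19, 26]), ([311.8, 195.4], [121, 15, 11, 10, 91]), ([240.3, 209.1], [41, 31, 29, 4, 69])]
30 [([277.4, 178.4], [42, 6, 8, 5, 27]), ([266.0, 197.1], [22, 15, 26, 24, 298]), ([253.1, 222.1], [7, 42, 30, 19, 341])]
45 [([277.5, 178.3], [42, 6, 8, 5, 35]), ([266.5, 196.3], [22, 15, 26, 25, 376]), ([253.4, 222.0], [6, 42, 32, 19, 395])]
```

```bash
python3 - <<'E'
from h import *
P=ray("top",[[206,193.5],[241.1,193.5],[277.1,194.7],[311.8,195.5]],[.064,.067,.064,.060])
print(P.round(4), np.linalg.norm(np.diff(P,axis=0),axis=1).round(4))
S=ray("side",[[277.5,178.3]],[.060]);print("side round",S.round(4))
s=np.array([-.108,-.036,.036,.108])[::-1]
v=np.polyfit(s,P[:,:2],1); yaw=np.arctan2(-v[0][0],v[0][1]); print("yaw",yaw,"c",v[1],"scale",np.linalg.norm(v[0]))
c=v[1]; e=np.array([-np.sin(yaw),np.cos(yaw)]); x=np.array([np.cos(yaw),np.sin(yaw)])
for n,k in zip("rocker stop key round".split(),s): print(n,(c+k*e).round(4))
t=c+.108*e+.018*x; print("rocker press",t)
q=arm.sense(); print("move",rel([*t,.13]).round(4),"dyaw tool", (np.pi+yaw-q["tool_rot"][2]))
E
```

```text
[[ 0.5779  0.0014  0.064 ]
 [ 0.5764 -0.0692  0.067 ]
 [ 0.5731 -0.1416  0.064 ]
 [ 0.5709 -0.2121  0.06  ]] [0.0707 0.0726 0.0707]
side round [[ 0.5662 -0.1964  0.06  ]]
yaw -0.03405305060779585 c [ 0.57456199 -0.1053584 ] scale 0.9909004722271599
rocker [0.5782 0.0026]
stop [ 0.5758 -0.0694]
key [ 0.5733 -0.1413]
round [ 0.5709 -0.2133]
rocker press [0.59622857 0.00196615]
move [-0.575  -0.3914  0.1199] dyaw tool 0.2307689797766801
```

Emit:
play_rows --targets '[{"jaw": 0, "linear": [-0.575, -0.391, 0], "rotation": [0, 0, -0.23]}, {"jaw": 0, "linear": [-0.575, -0.391, 0], "rotation": [0, 0, -0.23]}, {"jaw": 0, "linear": [-0.575, -0.391, 0], "rotation": [0, 0, -0.23]}, {"jaw": 0, "linear": [-0.575, -0.391, 0], "rotation": [0, 0, -0.23]}, {"jaw": 0, "linear": [-0.575, -0.391, 0], "rotation": [0, 0, -0.23]}, {"jaw": 0, "linear": [-0.575, -0.391, 0], "rotation": [0, 0, -0.23]}, {"jaw": 0, "linear": [-0.575, -0.391, 0], "rotation": [0, 0, -0.23]}, {"jaw": 0, "linear": [-0.575, -0.391, 0], "rotation": [0, 0, -0.23]}]'

```text
time: 0.77
eef_pos: [0.3595, 0.2785, 0.25]
tool_rot: [-3.142, -0.0, 3.107]
contact_force: [0.4, -0.1, 0.2]
gripper_width: 0.0002
grip_force: 0.0
```

```bash
python3 - <<'E'
from h import *
s=arm.sense(); print(s["time"],s["eef_pos"],s["tool_rot"],s["gripper_width"],rel([.5962,.002,.13]).round(4), np.pi-.034-s["tool_rot"][2])
E
```

```text
0.7667 [0.35947794 0.27846995 0.24998698] [-3.14155168e+00 -2.95542540e-04  3.10712850e+00] 0.00023925320289752488 [-0.2461 -0.2681  0.1199] 0.0004641493292587562
```

Emit:
play_rows --targets '[{"jaw": 0, "linear": [-0.246, -0.268, 0], "rotation": [0, 0, 0]}, {"jaw": 0, "linear": [-0.246, -0.268, 0], "rotation": [0, 0, 0]}, {"jaw": 0, "linear": [-0.246, -0.268, 0], "rotation": [0, 0, 0]}, {"jaw": 0, "linear": [-0.246, -0.268, 0], "rotation": [0, 0, 0]}, {"jaw": 0, "linear": [-0.246, -0.268, 0], "rotation": [0, 0, 0]}, {"jaw": 0, "linear": [-0.246, -0.268, 0], "rotation": [0, 0, 0]}, {"jaw": 0, "linear": [-0.246, -0.268, 0], "rotation": [0, 0, 0]}, {"jaw": 0, "linear": [-0.246, -0.268, 0], "rotation": [0, 0, 0]}]'

```text
time: 1.43
eef_pos: [0.5763, 0.0251, 0.2497]
tool_rot: [3.141, -0.001, 3.106]
contact_force: [1.4, 1.4, 0.3]
gripper_width: -0.0
grip_force: 0.0
```

Emit:
play_rows --targets '[{"jaw": 0, "linear": [-0.003, -0.003, 0.03], "rotation": [0, 0, 0]}, {"jaw": 0, "linear": [-0.003, -0.003, 0.06], "rotation": [0, 0, 0]}, {"jaw": 0, "linear": [-0.003, -0.003, 0.09], "rotation": [0, 0, 0]}, {"jaw": 0, "linear": [-0.003, -0.003, 0.12], "rotation": [0, 0, 0]}, {"jaw": 0, "linear": [-0.003, -0.003, 0.12], "rotation": [0, 0, 0]}, {"jaw": 0, "linear": [-0.003, -0.003, 0.12], "rotation": [0, 0, 0]}]'

```text
time: 1.93
eef_pos: [0.5769, 0.024, 0.128]
tool_rot: [3.141, -0.006, 3.107]
contact_force: [0.0, 0.2, 0.8]
gripper_width: -0.0004
grip_force: 0.0
```

```bash
python3 - <<'E'
from h import *
s=arm.sense(); print(s["time"],s["eef_pos"],s["tool_rot"],s["contact_force"],rel([.5962,.002,.115]).round(4))
f=[cv2.cvtColor(arm.camera(n),4) for n in("top","side")]
a=cv2.resize(f[0][150:230,170:330],(800,400)[:2],interpolation=2)[:,:]; b=cv2.resize(f[1][130:260,190:330],(420,390),interpolation=2)
cv2.imwrite("pics/n1.png",cv2.convertScaleAbs(cv2.resize(a,(560,280)),alpha=1.6,beta=20));cv2.imwrite("pics/n2.png",cv2.convertScaleAbs(b,alpha=1.6,beta=20))
a=cv2.imread("pics/n1.png");b=cv2.copyMakeBorder(cv2.imread("pics/n2.png")[:300],0,0,0,140,0);cv2.imwrite("pics/n.png",np.vstack([a,b]))
E
```

```text
1.9333 [0.57687012 0.02399755 0.12795266] [ 3.14135507 -0.00592218  3.1067092 ] [0.0132415  0.15054017 0.84291532] [-0.0202 -0.0213  0.0128]
```

View pics/n.png

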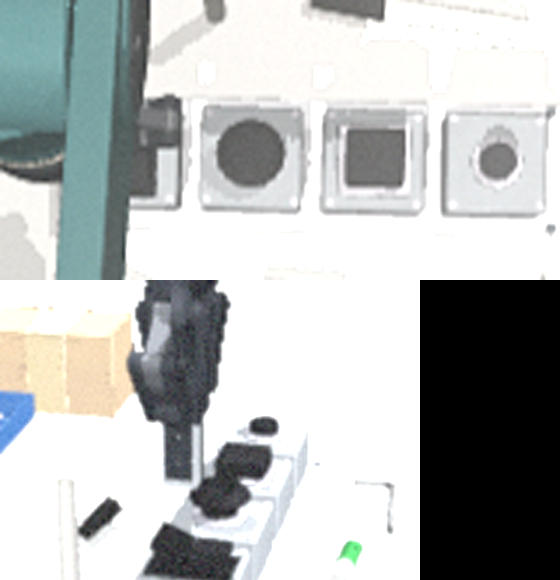

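The arm stands short of the target, about 20 mm off in both x and y. The nearby post is clear. I'll finish the move to 2–3 mm above the raised end and check the tip's projection in the side view.

Emit:
play_rows --targets '[{"jaw": 0, "linear": [-0.01, -0.011, 0], "rotation": [0, 0.006, 0]}, {"jaw": 0, "linear": [-0.02, -0.021, 0], "rotation": [0, 0.006, 0]}, {"jaw": 0, "linear": [-0.02, -0.021, 0.015], "rotation": [0, 0.006, 0]}, {"jaw": 0, "linear": [-0.02, -0.021, 0.03], "rotation": [0, 0.006, 0]}, {"jaw": 0, "linear": [-0.02, -0.021, 0.035], "rotation": [0, 0.006, 0]}, {"jaw": 0, "linear": [-0.02, -0.021, 0.035], "rotation": [0, 0.006, 0]}]'

```text
time: 2.53
eef_pos: [0.5978, 0.0019, 0.0951]
tool_rot: [3.142, -0.007, 3.106]
contact_force: [-0.0, 0.5, -0.3]
gripper_width: 0.0
grip_force: 0.0
```

```bash
python3 - <<'E'
from h import *
s=arm.sense(); p=s["eef_pos"]; print(p,s["tool_rot"],rel([.5962,.002,.08]).round(4))
i=arm.camera_info("side");Rm=R.from_euler("xyz",i["orientation"]).as_matrix().T
f=cv2.cvtColor(arm.camera("side"),4)
uv=cv2.projectPoints(np.array([p-[0,0,.019],[.578+.02,.002,.071],[.578,.002,.062],[.5709,-.2133,.06]]),cv2.Rodrigues(Rm)[0],-Rm@i["position"],i["camera_matrix"],i["distortion"])[0].reshape(-1,2);print(uv.round(1))
b=cv2.convertScaleAbs(cv2.resize(f[140:260,190:330],None,fx=4,fy=4,interpolation=2),alpha=1.6,beta=20)
for u in uv: cv2.drawMarker(b,tuple(int(v) for v in (u-[190,140])*4),(0,0,255),0,12,1)
cv2.imwrite("pics/m.png",b)
E
```

```text
[0.5977695  0.00194759 0.09505562] [ 3.14155532 -0.00686565  3.10646687] [ 0.0015 -0.      0.0151]
[[242.2 209.1]
 [242.1 211.7]
 [253.3 217.2]
 [276.6 175.4]]
```

View pics/m.png

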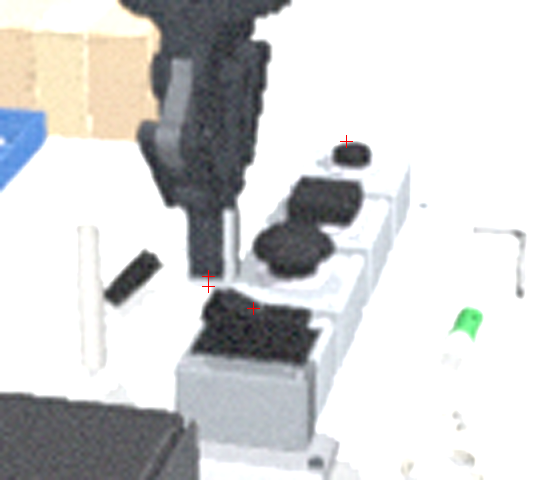

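The projected tip agrees with the picture, but the strip's features sit 3–4 px lower than predicted. The height may be off by several mm, so I'll find it by touch: 1 mm per row while reading the force.

Emit:
play_rows --targets '[{"jaw": 0, "linear": [0, 0, 0.001], "rotation": [0, 0.006, 0]}, {"jaw": 0, "linear": [0, 0, 0.002], "rotation": [0, 0.006, 0]}, {"jaw": 0, "linear": [0, 0, 0.003], "rotation": [0, 0.006, 0]}, {"jaw": 0, "linear": [0, 0, 0.004], "rotation": [0, 0.006, 0]}, {"jaw": 0, "linear": [0, 0, 0.005], "rotation": [0, 0.006, 0]}, {"jaw": 0, "linear": [0, 0, 0.006], "rotation": [0, 0.006, 0]}, {"jaw": 0, "linear": [0, 0, 0.007], "rotation": [0, 0.006, 0]}, {"jaw": 0, "linear": [0, 0, 0.008], "rotation": [0, 0.006, 0]}]'

```text
time: 3.25
eef_pos: [0.5986, 0.0023, 0.0882]
tool_rot: [3.142, -0.009, 3.107]
contact_force: [2.0, -0.3, 3.6]
gripper_width: 0.0001
grip_force: 1.6
```

Emit:
play_rows --targets '[{"jaw": 0, "linear": [0, 0, 0.001], "rotation": [0, 0, 0]}, {"jaw": 0, "linear": [0, 0, 0.002], "rotation": [0, 0, 0]}, {"jaw": 0, "linear": [0, 0, 0.003], "rotation": [0, 0, 0]}, {"jaw": 0, "linear": [0, 0, 0.003], "rotation": [0, 0, 0]}]'

```text
time: 3.58
eef_pos: [0.5985, 0.0022, 0.085]
tool_rot: [-3.141, -0.01, 3.107]
contact_force: [3.9, 0.2, 3.1]
gripper_width: 0.0003
grip_force: 1.8
```

Emit:
play_rows --targets '[{"jaw": 0, "linear": [0, 0, 0.001], "rotation": [0, 0, 0]}, {"jaw": 0, "linear": [0, 0, 0.002], "rotation": [0, 0, 0]}, {"jaw": 0, "linear": [0, 0, 0.003], "rotation": [0, 0, 0]}, {"jaw": 0, "linear": [0, 0, 0.003], "rotation": [0, 0, 0]}]'

```text
time: 3.92
eef_pos: [0.5969, 0.0023, 0.0804]
tool_rot: [3.142, -0.014, 3.107]
contact_force: [1.6, -0.2, 2.1]
gripper_width: -0.0002
grip_force: 0.9
```

Emit:
play_rows --targets '[{"jaw": 0, "linear": [0, 0, 0.001], "rotation": [0, 0, 0]}, {"jaw": 0, "linear": [0, 0, 0.002], "rotation": [0, 0, 0]}, {"jaw": 0, "linear": [0, 0, 0.002], "rotation": [0, 0, 0]}, {"jaw": 0, "linear": [0, 0, 0.002], "rotation": [0, 0, 0]}]'

```text
time: 4.25
eef_pos: [0.597, 0.0023, 0.0802]
tool_rot: [-3.141, -0.013, 3.107]
contact_force: [-1.4, 0.2, 6.8]
gripper_width: 0.0001
grip_force: 3.8
```

Emit:
play_rows --targets '[{"jaw": 0, "linear": [0, 0, 0.001], "rotation": [0, 0, 0]}, {"jaw": 0, "linear": [0, 0, 0.002], "rotation": [0, 0, 0]}, {"jaw": 0, "linear": [0, 0, 0.002], "rotation": [0, 0, 0]}, {"jaw": 0, "linear": [0, 0, 0.002], "rotation": [0, 0, 0]}]'

```text
time: 4.58
eef_pos: [0.597, 0.0023, 0.0801]
tool_rot: [-3.141, -0.013, 3.107]
contact_force: [-4.4, -0.5, 14.1]
gripper_width: 0.0004
grip_force: 7.2
```

The rocker has hit its stop: no more travel, 14 N. I'll lift, then travel high to the round button.

Emit:
play_rows --targets '[{"jaw": 0, "linear": [0, 0, -0.035], "rotation": [0, -0.013, 0]}, {"jaw": 0, "linear": [0, 0, -0.07], "rotation": [0, -0.013, 0]}, {"jaw": 0, "linear": [0.026, -0.04, -0.07], "rotation": [0, -0.013, 0]}, {"jaw": 0, "linear": [0.026, -0.08, -0.07], "rotation": [0, -0.013, 0]}, {"jaw": 0, "linear": [0.026, -0.12, -0.07], "rotation": [0, -0.013, 0]}, {"jaw": 0, "linear": [0.026, -0.16, -0.07], "rotation": [0, -0.013, 0]}, {"jaw": 0, "linear": [0.02, -0.195, -0.07], "rotation": [0, -0.013, 0]}, {"jaw": 0, "linear": [0.02, -0.215, -0.07], "rotation": [0, -0.013, 0]}]'

```text
time: 5.25
eef_pos: [0.5691, -0.2153, 0.1456]
tool_rot: [3.141, -0.003, 3.104]
contact_force: [-0.1, 0.6, 0.2]
gripper_width: -0.0001
grip_force: 0.0
```

Emit:
play_rows --targets '[{"jaw": 0, "linear": [0, 0, 0], "rotation": [0, 0, 0]}, {"jaw": 0, "linear": [0, 0, 0], "rotation": [0, 0, 0]}]'

```text
time: 5.42
eef_pos: [0.5694, -0.2123, 0.1456]
tool_rot: [3.139, -0.004, 3.104]
contact_force: [0.0, 0.8, -0.6]
gripper_width: -0.0001
grip_force: 0.0
```

```bash
python3 - <<'E'
from h import *
s=arm.sense(); print(s["eef_pos"],s["tool_rot"],rel([.571,-.213,.085]).round(4))
f=cv2.cvtColor(arm.camera("side"),4);g=cv2.cvtColor(arm.camera("top"),4)
b=cv2.convertScaleAbs(cv2.resize(f[140:260,190:330],(420,360),interpolation=2),alpha=1.6,beta=20)
c=cv2.convertScaleAbs(cv2.resize(g[165:225,180:340],(640,240),interpolation=2),alpha=1.6,beta=20)
cv2.imwrite("pics/r.png",np.vstack([cv2.copyMakeBorder(b,0,0,0,220,0),c]))
E
```

```text
[ 0.56938909 -0.21231669  0.14559162] [ 3.13895508 -0.00354262  3.10438043] [-0.0018 -0.0008  0.0606]
```

View pics/r.png

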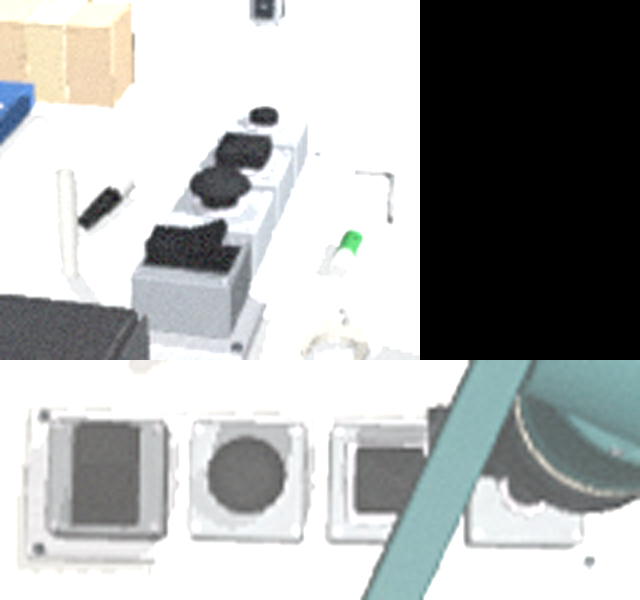

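The rocker is over: its −x half now stands up at (215,225). The fingertips are in line with the button, both at column 264. Now I'll press the round button.

Emit:
play_rows --targets '[{"jaw": 0, "linear": [-0.002, -0.001, 0.03], "rotation": [0, -0.003, 0]}, {"jaw": 0, "linear": [-0.002, -0.001, 0.055], "rotation": [0, -0.003, 0]}, {"jaw": 0, "linear": [-0.002, -0.001, 0.06], "rotation": [0, -0.003, 0]}, {"jaw": 0, "linear": [-0.002, -0.001, 0.062], "rotation": [0, -0.003, 0]}, {"jaw": 0, "linear": [-0.002, -0.001, 0.064], "rotation": [0, -0.003, 0]}, {"jaw": 0, "linear": [-0.002, -0.001, 0.066], "rotation": [0, -0.003, 0]}, {"jaw": 0, "linear": [-0.002, -0.001, 0.068], "rotation": [0, -0.003, 0]}, {"jaw": 0, "linear": [-0.002, -0.001, 0.068], "rotation": [0, -0.003, 0]}]'

```text
time: 6.18
eef_pos: [0.5736, -0.2131, 0.0806]
tool_rot: [-3.141, 0.006, 3.107]
contact_force: [0.4, 0.0, 0.0]
gripper_width: 0.0004
grip_force: 0.0
```

Emit:
play_rows --targets '[{"jaw": 0, "linear": [0, 0, 0.001], "rotation": [0, 0, 0]}, {"jaw": 0, "linear": [0, 0, 0.002], "rotation": [0, 0, 0]}, {"jaw": 0, "linear": [0, 0, 0.003], "rotation": [0, 0, 0]}, {"jaw": 0, "linear": [0, 0, 0.003], "rotation": [0, 0, 0]}]'

```text
time: 6.52
eef_pos: [0.5735, -0.2132, 0.0771]
tool_rot: [-3.141, 0.006, 3.107]
contact_force: [0.2, 0.1, 1.9]
gripper_width: 0.0
grip_force: 1.1
```

Emit:
play_rows --targets '[{"jaw": 0, "linear": [0, 0, 0.001], "rotation": [0, 0, 0]}, {"jaw": 0, "linear": [0, 0, 0.002], "rotation": [0, 0, 0]}, {"jaw": 0, "linear": [0, 0, 0.003], "rotation": [0, 0, 0]}, {"jaw": 0, "linear": [0, 0, 0.003], "rotation": [0, 0, 0]}]'

```text
time: 6.85
eef_pos: [0.5735, -0.2132, 0.0739]
tool_rot: [-3.141, 0.005, 3.107]
contact_force: [0.5, 0.1, 3.2]
gripper_width: 0.0002
grip_force: 1.8
```

Emit:
play_rows --targets '[{"jaw": 0, "linear": [0, 0, 0.001], "rotation": [0, 0, 0]}, {"jaw": 0, "linear": [0, 0, 0.002], "rotation": [0, 0, 0]}, {"jaw": 0, "linear": [0, 0, 0.002], "rotation": [0, 0, 0]}]'

```text
time: 7.1
eef_pos: [0.5735, -0.2133, 0.0731]
tool_rot: [-3.141, 0.006, 3.107]
contact_force: [-0.8, 0.6, 7.9]
gripper_width: -0.0004
grip_force: 3.9
```

Emit:
play_rows --targets '[{"jaw": 0, "linear": [0, 0, 0.001], "rotation": [0, 0, 0]}, {"jaw": 0, "linear": [0, 0, 0.002], "rotation": [0, 0, 0]}, {"jaw": 0, "linear": [0, 0, 0.002], "rotation": [0, 0, 0]}]'

```text
time: 7.35
eef_pos: [0.5736, -0.2133, 0.0729]
tool_rot: [-3.141, 0.006, 3.107]
contact_force: [-3.8, 1.4, 13.9]
gripper_width: -0.0002
grip_force: 7.2
```

Emit:
play_rows --targets '[{"jaw": 0, "linear": [0, 0, 0.001], "rotation": [0, 0, 0]}, {"jaw": 0, "linear": [0, 0, 0.001], "rotation": [0, 0, 0]}]'

```text
time: 7.52
eef_pos: [0.5736, -0.2133, 0.0728]
tool_rot: [-3.14, 0.006, 3.107]
contact_force: [-5.2, 2.8, 17.6]
gripper_width: 0.0004
grip_force: 8.9
```

It bottoms out with the tip at z = 0.054, which is exactly 6 mm in. I'll lift and move to the key.

Emit:
play_rows --targets '[{"jaw": 0, "linear": [0, 0, -0.03], "rotation": [0, 0.006, 0]}, {"jaw": 0, "linear": [0, 0, -0.05], "rotation": [0, 0.006, 0]}, {"jaw": 0, "linear": [0, 0.03, -0.05], "rotation": [0, 0.006, 0]}, {"jaw": 0, "linear": [0, 0.06, -0.05], "rotation": [0, 0.006, 0]}, {"jaw": 0, "linear": [0.002, 0.072, -0.05], "rotation": [0, 0.006, 0]}, {"jaw": 0, "linear": [0.002, 0.072, -0.05], "rotation": [0, 0.006, 0]}, {"jaw": 0, "linear": [0.002, 0.072, -0.05], "rotation": [0, 0.006, 0]}]'

```text
time: 8.1
eef_pos: [0.5726, -0.1406, 0.1174]
tool_rot: [-3.141, -0.004, 3.108]
contact_force: [-0.0, -0.8, 0.8]
gripper_width: -0.0
grip_force: 0.0
```

```bash
python3 - <<'E'
from h import *
s=arm.sense(); print(s["eef_pos"],s["tool_rot"],rel([.573,-.1413,.083]).round(4))
f=cv2.cvtColor(arm.camera("side"),4)
cv2.imwrite("pics/k.png",cv2.convertScaleAbs(cv2.resize(f[140:260,190:330],(560,480),interpolation=2),alpha=1.6,beta=20))
E
```

```text
[ 0.57260311 -0.14064869  0.11744758] [-3.14127285 -0.00430605  3.10824063] [-0.0006 -0.0006  0.0344]
```

View pics/k.png

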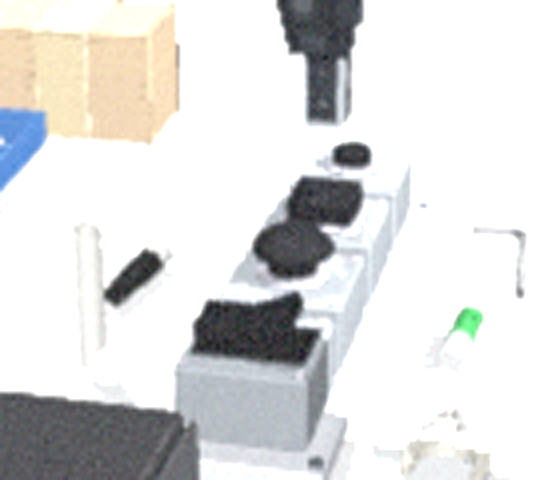

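The round button is out again at (351,155). The fingertips line up with the key, both at column 326. Now I'll press the key.

Emit:
play_rows --targets '[{"jaw": 0, "linear": [0, -0.001, 0.02], "rotation": [0, -0.004, 0]}, {"jaw": 0, "linear": [0, -0.001, 0.03], "rotation": [0, -0.004, 0]}, {"jaw": 0, "linear": [0, -0.001, 0.032], "rotation": [0, -0.004, 0]}, {"jaw": 0, "linear": [0, -0.001, 0.034], "rotation": [0, -0.004, 0]}, {"jaw": 0, "linear": [0, -0.001, 0.036], "rotation": [0, -0.004, 0]}, {"jaw": 0, "linear": [0, -0.001, 0.038], "rotation": [0, -0.004, 0]}, {"jaw": 0, "linear": [0, -0.001, 0.04], "rotation": [0, -0.004, 0]}, {"jaw": 0, "linear": [0, -0.001, 0.04], "rotation": [0, -0.004, 0]}]'

```text
time: 8.82
eef_pos: [0.5735, -0.1425, 0.0791]
tool_rot: [-3.141, 0.003, 3.107]
contact_force: [-1.4, -1.6, 2.2]
gripper_width: -0.0001
grip_force: 1.0
```

Emit:
play_rows --targets '[{"jaw": 0, "linear": [0, 0, 0.001], "rotation": [0, 0, 0]}, {"jaw": 0, "linear": [0, 0, 0.002], "rotation": [0, 0, 0]}, {"jaw": 0, "linear": [0, 0, 0.003], "rotation": [0, 0, 0]}, {"jaw": 0, "linear": [0, 0, 0.003], "rotation": [0, 0, 0]}]'

```text
time: 9.15
eef_pos: [0.5736, -0.1424, 0.0757]
tool_rot: [-3.141, 0.003, 3.107]
contact_force: [-0.6, -1.2, 2.8]
gripper_width: -0.0001
grip_force: 1.5
```

Emit:
play_rows --targets '[{"jaw": 0, "linear": [0, 0, 0.001], "rotation": [0, 0, 0]}, {"jaw": 0, "linear": [0, 0, 0.002], "rotation": [0, 0, 0]}, {"jaw": 0, "linear": [0, 0, 0.003], "rotation": [0, 0, 0]}, {"jaw": 0, "linear": [0, 0, 0.003], "rotation": [0, 0, 0]}]'

```text
time: 9.48
eef_pos: [0.5737, -0.1423, 0.075]
tool_rot: [-3.141, 0.004, 3.107]
contact_force: [-4.3, -1.7, 11.2]
gripper_width: -0.0
grip_force: 6.0
```

Stopped at tip 0.056, which is 8 mm down. I'll press a little harder to be sure, then lift clear.

Emit:
play_rows --targets '[{"jaw": 0, "linear": [0, 0, 0.002], "rotation": [0, 0, 0]}, {"jaw": 0, "linear": [0, 0, 0.003], "rotation": [0, 0, 0]}, {"jaw": 0, "linear": [0, 0, 0.003], "rotation": [0, 0, 0]}]'

```text
time: 9.73
eef_pos: [0.5738, -0.1424, 0.0749]
tool_rot: [-3.14, 0.004, 3.107]
contact_force: [-9.5, 0.4, 22.3]
gripper_width: -0.0002
grip_force: 11.4
```

Emit:
play_rows --targets '[{"jaw": 0, "linear": [0, 0, -0.02], "rotation": [0, 0, 0]}, {"jaw": 0, "linear": [0, 0, -0.06], "rotation": [0, 0, 0]}, {"jaw": 0, "linear": [0, 0, -0.1], "rotation": [0, 0, 0]}, {"jaw": 0, "linear": [0, 0, -0.14], "rotation": [0, 0, 0]}, {"jaw": 0, "linear": [0, 0, -0.14], "rotation": [0, 0, 0]}, {"jaw": 0, "linear": [0, 0, -0.14], "rotation": [0, 0, 0]}]'

```text
time: 10.23
eef_pos: [0.5749, -0.1417, 0.213]
tool_rot: [-3.141, 0.01, 3.108]
contact_force: [-0.9, -0.5, -1.2]
gripper_width: 0.0001
grip_force: 0.0
```

```bash
python3 - <<'E'
from h import *
s=arm.sense(); print(s["eef_pos"],s["dq"].round(3))
f=cv2.cvtColor(arm.camera("side"),4)
cv2.imwrite("pics/e.png",cv2.convertScaleAbs(cv2.resize(f[140:260,190:330],(560,480),interpolation=2),alpha=1.6,beta=20))
E
```

```text
[ 0.57493961 -0.14174632  0.21300859] [-0.     0.046  0.092 -0.005 -0.001 -0.   ]
```

View pics/e.png

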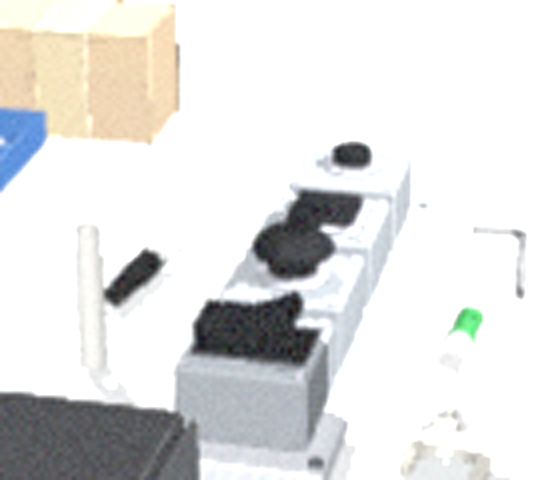

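The key is down: its top edge dropped from row 178 to 192. The rocker is still over, the round button is out, and nothing else has moved.

```bash
python3 -c "
from rig import arm
print(arm.close_job())"
```

```text
the job is handed in; nothing more can be done
None
```

The job is handed in at about 10 s: rocker tipped over, round button pressed in and sprung back, square key pushed down and staying down, with the stop and loose items untouched; the hand-in gave no verdict.

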